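# Back off a ratchet clamp by its pawl

### The job

The bench clamp is wound too tight. Press down the stud on the tail of its pawl, with no more than about 20 N, so that the nose lifts out of the toothed wheel and the spring-loaded drum creeps back; when the drum's pointer has just passed the marker tab, let the pawl drop so that it catches the next tooth and holds the drum there. Leave the things lying around alone.

Things in the scene. Friction and masses are not known exactly. Their poses are not given: they have to be found in the camera images.
- clamp: Ratchet cam clamp bolted to the bench; steel base 130 x 190 mm. Origin on the bench below the axle; z up, x along the axle (85 mm high) to the toothed face, away from the robot, y towards the pawl's tail. An upright plate (x -56 to -50 mm, y -65 to 85, 140 mm high) and a bracket (x -55 to -5, y 49 to 71, 142 mm high) stand behind the wheel and pawl.
- axle (a point): Centre of the toothed wheel's inner face, on the axle. Wheel at x 0 to 12 mm of the clamp's frame, 16 teeth (one per 0.393 rad), tip radius 50 mm, teeth 8 mm deep. More than 22 N from the robot on the clamp, wheel or pawl bends it.
- pawl_pin (a point): Pin on which the pawl rocks, 60 mm to the side of the axle, 131 mm high. Pawl: cranked steel bar 12 mm wide, level when seated; the nose arm (top 145 mm high) reaches over the wheel to rest in the topmost teeth, the lower tail arm (9 mm thick) reaches 77 mm past the pin. Spring-loaded: let go, it snaps back down into the teeth. The wheel's load pushes on the nose.
- tail_top (a point): Fixed point of the clamp: where the stud's axis leaves the seated pawl's top face (120 mm high), 55 mm from the pin. Axes as the clamp's. The stud is a screw with a flat round steel head, 26 mm across, 6 mm thick. It is screwed to a new height each time: its top face is 9 to 31 mm above this point, and no pose reading shows it; find it by touch, then press straight down.
- stud_foot (a point): The same place, 4.5 mm lower, in the middle of the bar. Pressing the stud: the force climbs to 9 to 14 N, then falls as the nose slips off the loaded tooth at about 5 mm. The nose is clear of all teeth from 7 mm (7 to 11 N) and stays so while held there. At about 10.5 mm (10 to 14 N) the pawl meets a stiff stop. The head also slides a little sideways under the fingers.
- drum (a joint): Turn of the drum with the toothed wheel, rad; grows as the drum runs back (clockwise seen from the toothed face). An inner spring drives it back at a steady 0.2 to 0.3 rad/s as long as the nose is clear; it ends against its stop at 4.3. When the nose drops, the drum runs on until the next tooth meets it, 0 to 0.39 rad.
- mark (a joint): Place of the marker tab around the axle, rad, on the same scale as the drum: where drum equals mark, the pointer is exactly at the tab. The tab does not move during the job. At the start it is 0.8 to 3.2 rad ahead of the pointer.
- pointer (a point): Tip of the black raised pointer on the outer face of the toothed wheel, 47 mm from the axle.
- mark_tab (a point): Front of the small brass marker tab (6 mm wide, 14 mm long radially), 62 mm from the axle, just outside the wheel's rim. Own z points outward from the axle, own y (in the wheel's plane) the way the pointer passes.
- sheath: Loose wooden knife sheath blank, about 130 x 38 x 16 mm, lying on the bench; origin under its middle. Bystander.
- driver: Loose screwdriver with blue handle, 200 mm long, lying on the bench; origin under its middle. Bystander.
- glue_jar: Closed jar, 56 mm across and 75 mm high, standing on the bench; origin under its middle. Bystander.

How it is judged:
On the way:
1. the pawl is held off by the fingers on the clamp and the drum runs back (contact force between the fingers and clamp above 2 N and velocity of joint drum above 0.1 rad/s), for 0.3 s.
At the end, for the whole second after the job is handed in: The drum stands still, held by the pawl, with the pointer's tip past the marker tab (not more than 1.5 mm short of it) by at most 27 mm, which is about one and a half teeth (y of pointer in the frame of mark_tab between -0.0015 and 0.027 m and z of pointer in the frame of mark_tab above -0.032 m and velocity of joint drum between -0.03 and 0.03 rad/s); the robot touches nothing.
It fails at once if the robot presses on the clamp or its pawl with more than 22 N (contact force between any of the fingers, the arm and clamp above 22 N).
It fails at once if the sheath blank is shifted by more than 20 mm (distance of sheath from where it was at the start of the episode above 0.02 m).
It fails at once if the screwdriver is shifted by more than 20 mm (distance of driver from where it was at the start of the episode above 0.02 m).
It fails at once if the jar is shifted by more than 20 mm (distance of glue_jar from where it was at the start of the episode above 0.02 m).
It also fails if it takes over 64 s, if anything falls off the work surface, if the arm or the gripper's body presses on something with over 40 N, if the wrist force passes 120 N, or if a joint passes its speed limit or range.

### The arm

A 6-joint arm with a two-finger parallel gripper is mounted at the origin on the work surface. World frame = base frame: x ahead of the robot, y to its left, z up, the work surface at z = 0. Lengths are in m, angles in rad, forces in N, time in s.
With the tool pointing down it reaches from about 0.35 to 0.975 m from the base axis. Payload 4.9 kg.
Tool frame: the origin (TCP) lies on the centre line of the jaws, within the pads' length; the fingertips stand 11 mm ahead of it and the grasp point (between the pads) lies 8 mm behind it (manip.finger_overhang is the distance from the TCP to the fingertips, in m); y points along the fingers, z is the direction in which the jaws open and shut, and the axes are right-handed (so a half turn about y gives the same grasp; the last joint's range is limited). The gripper opens to 85 mm and grips with 20 to 120 N. Pads are 22 mm wide; open, the fingers measure 114 mm over their backs; the gripper's body (76 mm by 85 mm) begins 54 mm behind the grasp point. The pads swing forward as they close: fully open they stand 13 mm farther back than shut.
Start: joints at [-1.371, 0.053, 1.613, -0, 1.476, -0.119], TCP at [0.196, -0.593, 0.242] pointing down, gripper open.
Joint ranges: [-3.01, 3.01], [-1.01, 2.22], [0.06, 2.58], [-1.02, 4.17], [0.09, 2.62], [-3.14, 3.14]. Speed limits (rad/s): [2.57, 2.57, 3.14, 3.14, 3.14, 3.14].

### API

Orientations are given as a unit quaternion [w, x, y, z].
In Python, from plant import readout, cams, workorder, manip gives the robot as it stands.
- The arm moves only by the tool play_rows, never from a script. Its arguments are lists of equal length, an entry for each row: "slide": the shift along the tool's x, y, z in cm, a list of three; "yaw": the turn about the tool's y in degrees; "grip": the closure, from -1 (fully open) to 1 (shut), so that 0 is half open. In form: {"slide": [[x, y, z], ...], "yaw": [yaw, ...], "grip": [grip, ...]}. A call has 1 to 12 rows; each row shifts and turns the commanded pose from where the row before left it, along the tool's axes as they then stand; what a row does not reach is not made up. A row lasts 1/10 s, in which the tool goes at most 50 mm and 8.59 degrees, less where a joint would pass 70% of its speed; a pose out of reach is approached as far as the arm can. A call with a gripper value outside its range is refused whole. The fingers move at their own pace and stop on an object; the grip force is fixed at half the most. Time passes only in rows, so rows that do not move let the fingers close. It gives the time, the measured TCP pose, the force and the opening at its end, in the units of the state.
- readout.state(): the state, without advancing time (a new reading comes with each control period).
- cams.grab_frame(name): name is "scene" or "top" or "wrist"; returns a dict with "image" (400x640x3 uint8, red, green, blue), "mtx" (3x3 intrinsics, pixels), "R" (3x3) and "t" (3): a world point X has camera coordinates R X + t; the wrist camera has in their place "mount" (4x4, takes a point from camera to tool coordinates, whose origin is the TCP and whose axes are the tool frame's). Camera axes: x right, y down, z forward; pixel columns grow to the right and rows downward; lengths in m; the calibration is good to about 2 mm. The wrist camera is an equidistant fisheye: a pixel r from the principal point sees the ray r / f radians off the axis. A picture is of the moment at which its call begins: read the wrist's pose just before it. There is no depth.
- workorder.job_done(): hands the job in, once; it reports no verdict.
The state is a dict: "time": time; "joint_pos": joint angles; "joint_vel": joint speeds; "joint_efforts": joint torques, N m; "tool_pos": TCP position; "tool_rot": TCP orientation; "contact_force": force on the tool from outside, world axes, zero at the start; "ft_torque": the same for the moment, N m; "gripper_width": opening from 0.0 (shut) to 1.0 (fully open).
Only numpy, scipy, OpenCV 4.12 (cv2) and the standard library are available. Lean on these libraries where they do the work, as an engineer would, in place of code of your own. Each camera call takes 0.05 s, during which the arm holds its last target.

## Working session

There is one attempt and no reset: what is moved stays moved. The work goes in short steps, Python scripts to look and compute and a tool call to move; the robot and the scene stay as the last step left them, time stands still between calls to the robot, and variables do not carry over. Pictures are saved under pics/ and viewed, and the job is handed in when it is done.

Besides the shell and the picture viewer there is one more tool, called as a command line: name --pt "numbers of a row" for each row, then --argument value for the rest. play_rows: Moves the arm, as the interface text tells. Its arguments: {"type":"object","properties":{"slide":{"type":"array","items":{"type":"array","items":{"type":"number"}}},"yaw":{"type":"array","items":{"type":"number"}},"grip":{"type":"array","items":{"type":"number"}}},"required":["slide","yaw","grip"]}

```bash
mkdir -p pics; ls
python3 - <<'E'
from plant import readout, cams, workorder, manip
import cv2, numpy as np
s=readout.state();print({k:np.round(v,4).tolist() for k,v in s.items()})
print([ (a,getattr(manip,a)) for a in dir(manip) if not a.startswith('__')])
for n in ("scene","top","wrist"):
    f=cams.grab_frame(n);cv2.imwrite(f"pics/{n}0.png",f["image"][:,:,::-1])
    print(n,{k:np.round(v,4).tolist() for k,v in f.items() if k!="image"})
E
```

```text
pics
{'time': 0.0, 'joint_pos': [-1.371, 0.0534, 1.6143, -0.0, 1.476, -0.119], 'joint_vel': [0.0005, 0.0004, -0.0002, 0.0001, 0.0007, 0.0003], 'joint_efforts': [0.0, -39.3681, -37.0177, -0.0001, 0.0069, 0.0], 'tool_pos': [0.1958, -0.5929, 0.2411], 'tool_rot': [0.1122, -0.1123, 0.6989, -0.6974], 'contact_force': [0.4396, -0.7169, 0.0969], 'ft_torque': [0.0237, -0.026, 0.0664], 'gripper_width': 1.0025}
[('IKError', <class 'plant.IKError'>), ('finger_overhang', 0.011)]
scene {'mtx': [[438.7653, 0.0, 317.8592], [0.0, 438.7653, 202.9032], [0.0, 0.0, 1.0]], 'R': [[0.7405, 0.6718, 0.0194], [0.5151, -0.5488, -0.6584], [-0.4316, 0.4976, -0.7524]], 't': [-0.4558, -0.2658, 1.2334]}
top {'mtx': [[375.8698, 0.0, 318.2886], [0.0, 375.8698, 198.9791], [0.0, 0.0, 1.0]], 'R': [[0.0034, -0.9996, -0.0283], [-0.9887, 0.0009, -0.1499], [0.1498, 0.0285, -0.9883]], 't': [-0.0182, 0.6171, 0.7551]}
wrist {'mtx': [[309.7069, 0.0, 321.0978], [0.0, 309.7069, 201.0432], [0.0, 0.0, 1.0]], 'mount': [[-0.0011, 0.9641, 0.2655, -0.0668], [-0.0002, -0.2655, 0.9641, -0.1317], [1.0, 0.001, 0.0005, -0.0006], [0.0, 0.0, 0.0, 1.0]]}
```

View pics/scene0.png

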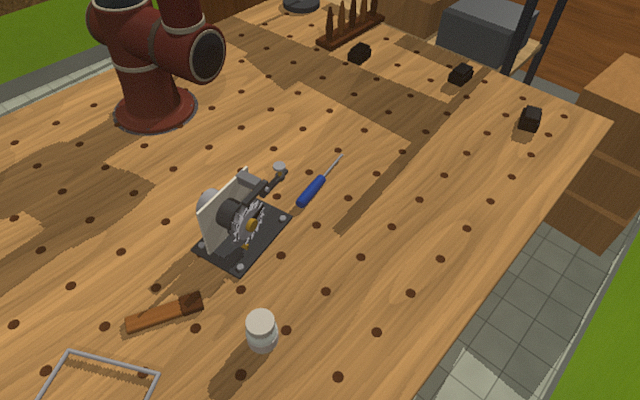

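View pics/top0.png

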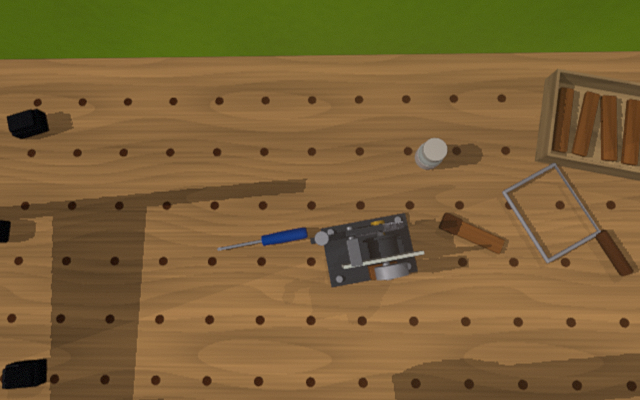

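View pics/wrist0.png

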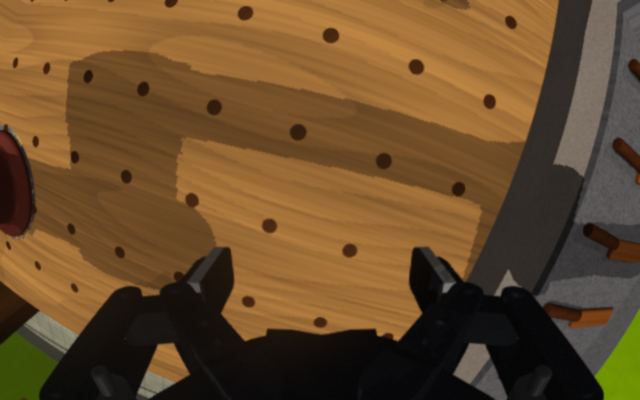

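The scene view shows the clamp at about (245,225), with the stud head at (280,168). The top view has the stud head at (321,239), the screwdriver beside it at (285,237), the sheath at (472,232) and the jar at (432,153). The wrist view shows only bench. I'll zoom in next.

Run:
```python
import cv2
a=cv2.imread('pics/scene0.png')[140:290,170:330];cv2.imwrite('pics/s0z.png',cv2.resize(a,None,fx=4,fy=4,interpolation=cv2.INTER_CUBIC)[:600])
a=cv2.imread('pics/top0.png')[190:310,290:440];cv2.imwrite('pics/t0z.png',cv2.resize(a,None,fx=5,fy=5,interpolation=cv2.INTER_CUBIC))
```

```text
(no output)
```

View pics/s0z.png

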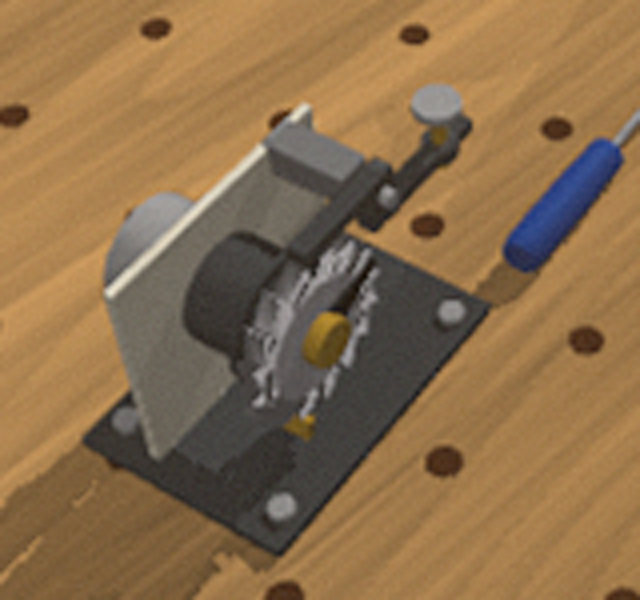

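View pics/t0z.png

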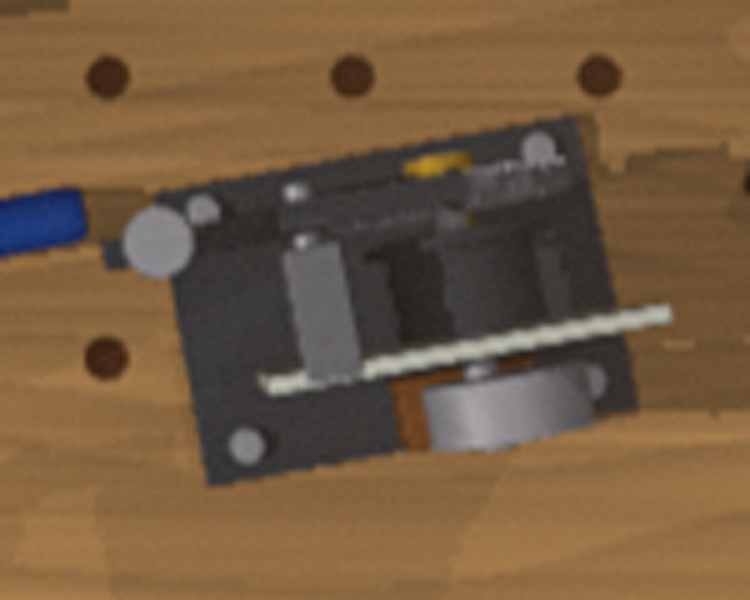

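```bash
cat > h.py <<'E'
import numpy as np, cv2
CAM={'scene':(np.array([[438.7653,0,317.8592],[0,438.7653,202.9032],[0,0,1]]),np.array([[0.7405,0.6718,0.0194],[0.5151,-0.5488,-0.6584],[-0.4316,0.4976,-0.7524]]),np.array([-0.4558,-0.2658,1.2334])),
'top':(np.array([[375.8698,0,318.2886],[0,375.8698,198.9791],[0,0,1]]),np.array([[0.0034,-0.9996,-0.0283],[-0.9887,0.0009,-0.1499],[0.1498,0.0285,-0.9883]]),np.array([-0.0182,0.6171,0.7551]))}
def ray(c,p):
    K,R,t=CAM[c];d=R.T@np.linalg.inv(K)@np.array([p[0],p[1],1.]);return -R.T@t,d/np.linalg.norm(d)
def tri(ps,pt):
    A=np.zeros((3,3));b=np.zeros(3)
    for c,p in(('scene',ps),('top',pt)):
        o,d=ray(c,p);M=np.eye(3)-np.outer(d,d);A+=M;b+=M@o
    X=np.linalg.solve(A,b);return X,[proj(c,X)-p for c,p in(('scene',ps),('top',pt))]
def proj(c,X):
    K,R,t=CAM[c];q=K@(R@X+t);return q[:2]/q[2]
def onplane(c,p,P,n):
    o,d=ray(c,p);return o+d*((P-o)@n)/(d@n)
sz=lambda x,y:np.array([170+(x+.5)/4-.5,140+(y+.5)/4-.5])
tz=lambda x,y:np.array([290+(x+.5)/5-.5,190+(y+.5)/5-.5])
E
python3 - <<'E'
from h import *
np.set_printoptions(precision=4,suppress=True)
for n,a,b in [('base+x+y',(490,308),(157,192)),('base+x-y',(278,552),(577,115)),('base-x-y',(84,440),(637,408)),('stud',(437,104),(158,242)),('bolt++',(451,311),(203,207)),('bolt+-',(282,506),(538,147)),('bolt--',(127,417),(594,380)),('plate-y top',(106,294),(668,311)),('plate+y top',(306,108),(265,382)),('hub',(325,338),(437,163))]:
    X,e=tri(sz(*a),tz(*b));print(n,X,np.round(e,1).tolist())
E
```

```text
base+x+y [ 0.5583 -0.0225  0.0054] [[-0.0, -0.0], [-0.0, -0.0]]
base+x-y [ 0.5926 -0.2076  0.0083] [[-0.3, 0.0], [-0.2, -0.1]]
base-x-y [ 0.4654 -0.2302  0.0043] [[-0.2, 0.0], [-0.2, -0.1]]
stud [ 0.5295 -0.026   0.1461] [[0.0, -0.0], [0.0, 0.0]]
bolt++ [ 0.5505 -0.0435  0.0151] [[0.4, -0.1], [0.3, 0.2]]
bolt+- [ 0.5774 -0.1897  0.0137] [[0.2, -0.0], [0.1, 0.1]]
bolt-- [ 0.4776 -0.2096  0.0155] [[-0.3, 0.0], [-0.3, -0.2]]
plate-y top [ 0.5047 -0.2128  0.1401] [[0.5, -0.0], [0.4, 0.3]]
plate+y top [ 0.4779 -0.0664  0.1376] [[0.9, -0.1], [0.8, 0.6]]
hub [ 0.563  -0.1369  0.0882] [[0.8, -0.1], [0.6, 0.5]]
```

```bash
cat >> h.py <<'E'
yaw=0.182;ex=np.array([np.cos(yaw),np.sin(yaw),0]);ey=np.array([-np.sin(yaw),np.cos(yaw),0]);ez=np.array([0,0,1.])
STUD=np.array([0.5295,-0.026,0.146]);O=np.array([STUD[0],STUD[1],0])-0.115*ey-0.006*ex
def clampxy(p,x):  # scene pixel -> y,z about axle, on plane at x
    X=onplane('scene',p,O+x*ex,ex)-O;return X@ey,X[2]-0.085
def W(x,y,z): return O+x*ex+y*ey+z*ez
E
python3 - <<'E'
from h import *
np.set_printoptions(precision=4,suppress=True)
im=cv2.imread('pics/scene0.png')
z=im[190:255,215:275];z=cv2.resize(z,None,fx=10,fy=9.2,interpolation=cv2.INTER_CUBIC);z=cv2.resize(im[190:250,215:275],None,fx=10,fy=10,interpolation=cv2.INTER_CUBIC)
for th in np.arange(0,6.283,0.3927):
  for r,c in((.05,(0,0,255)),(.047,(0,255,0)),(.062,(255,0,0))):
    p=proj('scene',W(.014,r*np.cos(th),.085+r*np.sin(th)));q=((p-[215,190]+.5)*10-.5).astype(int);cv2.circle(z,tuple(q.tolist()),2,c,-1)
q=((proj('scene',W(.014,0,.085))-[215,190]+.5)*10).astype(int);cv2.circle(z,tuple(q.tolist()),3,(255,0,255),-1)
cv2.imwrite('pics/wheel0.png',z)
from plant import readout
from scipy.spatial.transform import Rotation as R
q=readout.state()['tool_rot'];print(R.from_quat(np.r_[q[1:],q[0]]).as_matrix())
E
```

```text
[[-0.9496 -0.0003  0.3134]
 [-0.3134  0.0015 -0.9496]
 [-0.0002 -1.     -0.0015]]
```

View pics/wheel0.png

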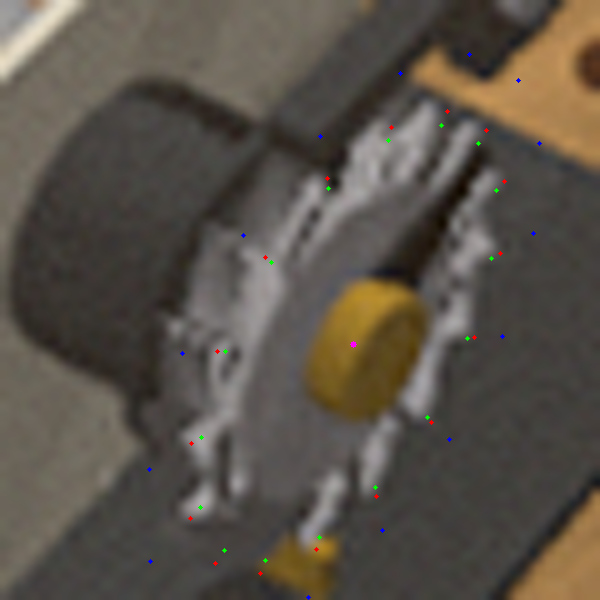

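Run:
```python
from h import *
f=lambda x,y:np.array([215+(x+.5)/10-.5,190+(y+.5)/10-.5])
for n,P in (('ptr',[(480,158),(470,165)]),('tab',[(305,565)]),('tabtop',[(305,542)]),('tabbot',[(310,592)])):
  for p in P:
   for x in (0,.004,.008,.012,.015):
    y,z=clampxy(f(*p),x);print(n,p,x,'r %.4f ang %.3f'%(np.hypot(y,z),np.arctan2(z,y)))
```

```text
ptr (480, 158) 0 r 0.0601 ang -0.175
ptr (480, 158) 0.004 r 0.0547 ang -0.065
ptr (480, 158) 0.008 r 0.0502 ang 0.067
ptr (480, 158) 0.012 r 0.0467 ang 0.222
ptr (480, 158) 0.015 r 0.0449 ang 0.351
ptr (470, 165) 0 r 0.0566 ang -0.167
ptr (470, 165) 0.004 r 0.0514 ang -0.049
ptr (470, 165) 0.008 r 0.0470 ang 0.093
ptr (470, 165) 0.012 r 0.0438 ang 0.260
ptr (470, 165) 0.015 r 0.0423 ang 0.399
tab (305, 565) 0 r 0.0738 ang -1.703
tab (305, 565) 0.004 r 0.0670 ang -1.775
tab (305, 565) 0.008 r 0.0606 ang -1.862
tab (305, 565) 0.012 r 0.0548 ang -1.969
tab (305, 565) 0.015 r 0.0509 ang -2.064
tabtop (305, 542) 0 r 0.0669 ang -1.699
tabtop (305, 542) 0.004 r 0.0602 ang -1.779
tabtop (305, 542) 0.008 r 0.0539 ang -1.877
tabtop (305, 542) 0.012 r 0.0483 ang -2.000
tabtop (305, 542) 0.015 r 0.0447 ang -2.112
tabbot (310, 592) 0 r 0.0834 ang -1.687
tabbot (310, 592) 0.004 r 0.0764 ang -1.749
tabbot (310, 592) 0.008 r 0.0698 ang -1.822
tabbot (310, 592) 0.012 r 0.0636 ang -1.911
tabbot (310, 592) 0.015 r 0.0593 ang -1.989
```

play_rows --pt "0 0 0" --pt "0 0 0" --pt "0 0 0" --pt "0 0 0" --pt "0 0 0" --pt "0 0 0" --pt "0 0 0" --pt "0 0 0" --pt "0 0 0" --pt "0 0 0" --pt "0 0 0" --pt "0 0 0" --yaw '[8.15,8.15,8.15,8.15,8.15,8.15,8.15,8.15,8.15,8.15,8.15,8.15]' --grip '[1,1,1,1,1,1,1,1,1,1,1,1]'

```text
time: 1.35
tool_pos: [0.1958, -0.5932, 0.2417]
tool_rot: [-0.454, 0.454, 0.542, -0.542]
contact_force: [0.0, -0.1, 0.1]
gripper_width: -0.001
```

```bash
cat >> h.py <<'E'
from scipy.spatial.transform import Rotation as Rot
def tool():
    from plant import readout
    s=readout.state();q=s['tool_rot'];return s,np.array(s['tool_pos']),Rot.from_quat(np.r_[q[1:],q[0]]).as_matrix()
def delta(target):
    s,p,R=tool();return R.T@(np.array(target)-p)*100
E
python3 - <<'E'
from h import *
np.set_printoptions(precision=4,suppress=True)
s,p,R=tool();print(s['time'],p,R,s['contact_force'],s['joint_pos'],s['gripper_width'])
T=W(.18,.057,.105);print(T,delta([T[0],T[1],p[2]]))
for n,c,z in(('jar',(432,149),.075),('sheath',(472,232),.016),('driver',(285,237),.03)):print(n,onplane('top',c,np.array([0,0,z]),ez))
E
```

```text
1.35 [ 0.1958 -0.5932  0.2417] [[-0.1759 -0.0002 -0.9844]
 [ 0.9844  0.0009 -0.1759]
 [ 0.0009 -1.     -0.    ]] [ 0.038  -0.0568  0.0895] [-1.371   0.053   1.6135  0.      1.476   1.5938] -0.0012289502082249689
[ 0.7111 -0.0515  0.105 ] [ 44.2583   0.0414 -60.253 ]
jar [ 0.7176 -0.2544  0.075 ]
sheath [ 0.5493 -0.3489  0.016 ]
driver [0.537  0.0543 0.03  ]
```

play_rows --pt "2.2 0 -3.0" --pt "2.2 0 -3.0" --pt "2.2 0 -3.0" --pt "2.2 0 -3.0" --pt "2.2 0 -3.0" --pt "2.2 0 -3.0" --pt "2.2 0 -3.0" --pt "2.2 0 -3.0" --pt "2.2 0 -3.0" --pt "2.2 0 -3.0" --pt "2.2 0 -3.0" --pt "2.2 0 -3.0" --yaw '[0,0,0,0,0,0,0,0,0,0,0,0]' --grip '[1,1,1,1,1,1,1,1,1,1,1,1]'

```text
time: 2.55
tool_pos: [0.5027, -0.2671, 0.242]
tool_rot: [0.452, -0.452, -0.543, 0.544]
contact_force: [1.0, -1.2, 0.9]
gripper_width: 0.0
```

play_rows --pt "2.2 0 -3.0" --pt "2.2 0 -3.0" --pt "2.2 0 -3.0" --pt "2.2 0 -3.0" --pt "2.2 0 -3.0" --pt "2.2 0 -3.0" --pt "2.2 0 -3.0" --pt "2.2 0 -3.0" --pt "0 3.4 0" --pt "0 3.4 0" --pt "0 3.4 0" --pt "0 3.4 0" --yaw '[0,0,0,0,0,0,0,0,0,0,0,0]' --grip '[1,1,1,1,1,1,1,1,1,1,1,1]'

```text
time: 3.75
tool_pos: [0.7056, -0.0515, 0.1044]
tool_rot: [0.452, -0.452, -0.543, 0.544]
contact_force: [-0.7, -0.7, 0.1]
gripper_width: -0.003
```

```bash
cat >> h.py <<'E'
WK=(309.7069,321.0978,201.0432);MT=np.array([[-0.0011,0.9641,0.2655,-0.0668],[-0.0002,-0.2655,0.9641,-0.1317],[1.0,0.001,0.0005,-0.0006],[0,0,0,1]])
def wproj(X,p,R):
    xt=R.T@(X-p);c=MT[:3,:3].T@(xt-MT[:3,3]);rho=np.hypot(c[0],c[1]);a=np.arctan2(rho,c[2]);return np.array([WK[1]+WK[0]*a*c[0]/rho,WK[2]+WK[0]*a*c[1]/rho])
def wray(px,p,R):
    d=np.array([px[0]-WK[1],px[1]-WK[2]]);r=np.linalg.norm(d);a=r/WK[0];c=np.r_[np.sin(a)*d/r,np.cos(a)]
    return p+R@MT[:3,3],R@(MT[:3,:3]@c)
def wclamp(px,x,p,R):
    o,d=wray(px,p,R);X=o+d*((O+x*ex-o)@ex)/(d@ex)-O;return X@ey,X[2]-.085
E
python3 - <<'E'
from h import *
from plant import cams
np.set_printoptions(precision=4,suppress=True)
s,p,R=tool();f=cams.grab_frame('wrist');print(s['time'],p,s['contact_force'],s['joint_vel']);np.savez('w1.npz',p=p,R=R)
im=f['image'][:,:,::-1].copy();cv2.imwrite('pics/w1.png',im);print(wproj(W(.012,0,.085),p,R))
E
```

```text
3.75 [ 0.7056 -0.0515  0.1044] [-0.6713 -0.6842  0.1061] [-0.0035  0.326   0.1961 -0.001  -0.5237  0.0018]
[577.3148 151.8193]
```

View pics/w1.png

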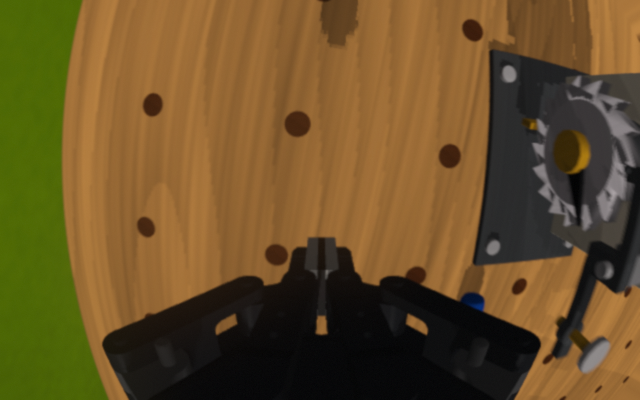

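The wrist view shows the wheel at (590,155), with the pointer tip near (582,215), the tab near (528,123) and the stud at (593,353). I'll take a settled frame and zoom in.

Run:
```python
from h import *
from plant import cams
np.set_printoptions(precision=4,suppress=True)
cams.grab_frame('top');s,p,R=tool();f=cams.grab_frame('wrist');print(s['time'],p,s['contact_force'],s['joint_vel']);np.savez('w1.npz',p=p,R=R)
im=f['image'][:,:,::-1].copy();cv2.imwrite('pics/w2.png',im)
z=cv2.resize(im[60:260,500:640],None,fx=4,fy=4,interpolation=cv2.INTER_CUBIC)[0:600]
z=cv2.resize(im[80:230,500:640],None,fx=4,fy=4,interpolation=cv2.INTER_CUBIC)
for th in np.arange(0,6.283,0.3927):
  for r,x,c in((.05,.012,(0,0,255)),(.047,.014,(0,255,0)),(.062,.008,(255,0,0))):
    q=((wproj(W(x,r*np.cos(th),.085+r*np.sin(th)),p,R)-[500,80]+.5)*4-.5).astype(int);cv2.circle(z,tuple(q.tolist()),2,c,-1)
cv2.imwrite('pics/w2z.png',z)
```

```text
3.85 [ 0.7014 -0.051   0.0986] [-0.2231  0.3017 -0.9561] [-0.0004 -0.0487 -0.0624 -0.0008  0.0376 -0.0004]
```

View pics/w2z.png

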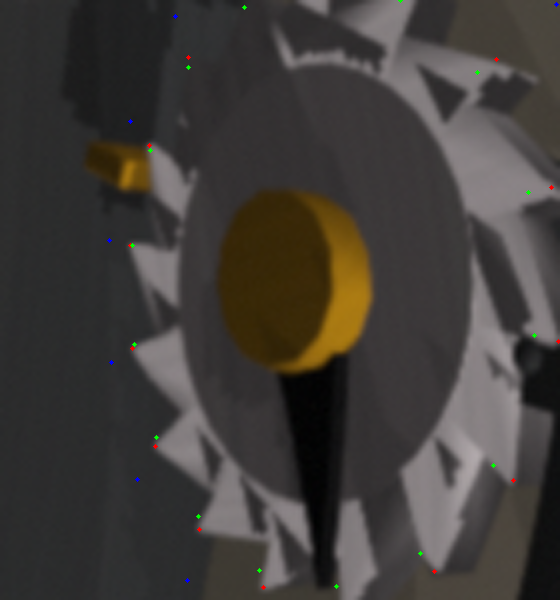

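Run:
```python
from h import *
d=np.load('w1.npz');p,R=d['p'],d['R']
f=lambda x,y:np.array([500+(x+.5)/4-.5,80+(y+.5)/4-.5])
for n,P in (('ptr',[(325,588),(322,580)]),('tab frontface ctr/left/right',[(107,170),(88,165),(125,175),(100,185),(130,188)]),('tooth',[(150,147),(133,246),(200,530),(264,588)])):
  for q in P:
   for x in (0.006,.009,.012,.014,.017):
    y,z=wclamp(f(*q),x,p,R);print(n,q,x,'r %.4f ang %.3f'%(np.hypot(y,z),np.arctan2(z,y)))
for th in np.arange(-2.0,-1.6,.05): print(round(th,2),[ ((wproj(W(.010,r*np.cos(th),.085+r*np.sin(th)),p,R)-[500,80]+.5)*4-.5).round() for r in(.055,.062,.069)])
```

```text
ptr (325, 588) 0.006 r 0.0480 ang 0.191
ptr (325, 588) 0.009 r 0.0476 ang 0.245
ptr (325, 588) 0.012 r 0.0473 ang 0.301
ptr (325, 588) 0.014 r 0.0472 ang 0.338
ptr (325, 588) 0.017 r 0.0471 ang 0.394
ptr (322, 580) 0.006 r 0.0469 ang 0.172
ptr (322, 580) 0.009 r 0.0464 ang 0.228
ptr (322, 580) 0.012 r 0.0461 ang 0.285
ptr (322, 580) 0.014 r 0.0460 ang 0.323
ptr (322, 580) 0.017 r 0.0459 ang 0.381
tab frontface ctr/left/right (107, 170) 0.006 r 0.0685 ang -1.776
tab frontface ctr/left/right (107, 170) 0.009 r 0.0647 ang -1.786
tab frontface ctr/left/right (107, 170) 0.012 r 0.0610 ang -1.798
tab frontface ctr/left/right (107, 170) 0.014 r 0.0585 ang -1.806
tab frontface ctr/left/right (107, 170) 0.017 r 0.0547 ang -1.821
tab frontface ctr/left/right (88, 165) 0.006 r 0.0753 ang -1.766
tab frontface ctr/left/right (88, 165) 0.009 r 0.0714 ang -1.775
tab frontface ctr/left/right (88, 165) 0.012 r 0.0675 ang -1.785
tab frontface ctr/left/right (88, 165) 0.014 r 0.0649 ang -1.793
tab frontface ctr/left/right (88, 165) 0.017 r 0.0611 ang -1.805
tab frontface ctr/left/right (125, 175) 0.006
[... 1657 characters left out ...]
 0.0512 ang -0.049
tooth (264, 588) 0.012 r 0.0500 ang 0.004
tooth (264, 588) 0.014 r 0.0494 ang 0.040
tooth (264, 588) 0.017 r 0.0485 ang 0.097
-2.0 [array([146., 126.]), array([127., 110.]), array([108.,  95.])]
-1.95 [array([142., 139.]), array([122., 124.]), array([103., 111.])]
-1.9 [array([138., 152.]), array([118., 139.]), array([ 99., 127.])]
-1.85 [array([135., 165.]), array([115., 154.]), array([ 96., 143.])]
-1.8 [array([132., 179.]), array([112., 169.]), array([ 92., 159.])]
-1.75 [array([129., 193.]), array([109., 184.]), array([ 89., 176.])]
-1.7 [array([127., 207.]), array([107., 199.]), array([ 87., 192.])]
-1.65 [array([125., 221.]), array([105., 215.]), array([ 85., 209.])]
```

Run:
```python
from h import *
np.set_printoptions(precision=4,suppress=True)
d=np.load('w1.npz');p,R=d['p'],d['R']
im=cv2.imread('pics/w2.png')
for z in(.13,.135,.14,.145,.15):
  q=STUD.copy();q[2]=z;print(z,wproj(q,p,R),wproj(W(.006,.115,z),p,R))
a=cv2.resize(im[310:400,540:640],None,fx=4,fy=4,interpolation=cv2.INTER_CUBIC)
b=cv2.resize(im[105:135,515:545],None,fx=12,fy=12,interpolation=cv2.INTER_CUBIC)
cv2.imwrite('pics/w2s.png',np.hstack([a,b]))
print(delta([STUD[0],STUD[1],.21]))
```

```text
0.13 [582.0446 345.0656] [582.0446 345.0656]
0.135 [586.327  349.5388] [586.327  349.5388]
0.14 [590.6709 354.1135] [590.6709 354.1135]
0.145 [595.0736 358.7895] [595.0736 358.7895]
0.15 [599.532  363.5663] [599.532  363.5663]
[  5.6833 -10.6239  16.7241]
```

View pics/w2s.png

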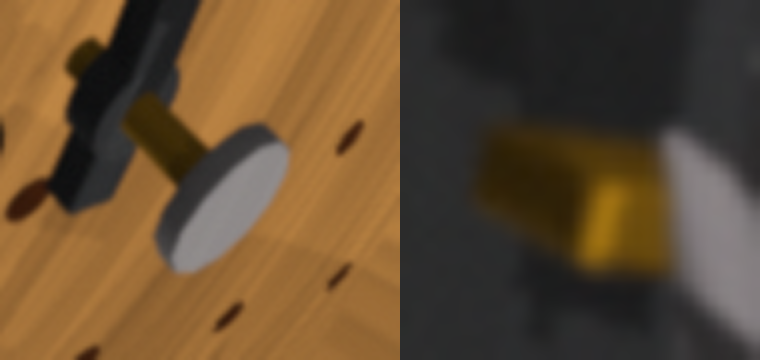

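play_rows --pt "0 -3.6 0" --pt "0 -3.6 0" --pt "0 -3.4 0" --pt "0.71 0 2.09" --pt "0.71 0 2.09" --pt "0.71 0 2.09" --pt "0.71 0 2.09" --pt "0.71 0 2.09" --pt "0.71 0 2.09" --pt "0.71 0 2.09" --pt "0.71 0 2.09" --pt "0 0 0" --yaw '[0,0,0,0,0,0,0,0,0,0,0,0]' --grip '[1,1,1,1,1,1,1,1,1,1,1,1]'

```text
time: 5.1
tool_pos: [0.5308, -0.0262, 0.2154]
tool_rot: [-0.451, 0.454, 0.544, -0.543]
contact_force: [-0.2, 0.1, 0.2]
gripper_width: -0.004
```

Run:
```python
from h import *
from plant import cams
np.set_printoptions(precision=4,suppress=True)
f=cams.grab_frame('scene');im=f['image'][:,:,::-1].copy();cv2.imwrite('pics/s1.png',im)
print(delta([STUD[0],STUD[1],.17]))
s,p,R=tool();print(s['time'],p,s['contact_force'])
```

```text
[0.0946 4.5309 0.2461]
5.15 [ 0.5319 -0.0264  0.2153] [-0.8197 -0.1797 -0.1114]
```

View pics/s1.png

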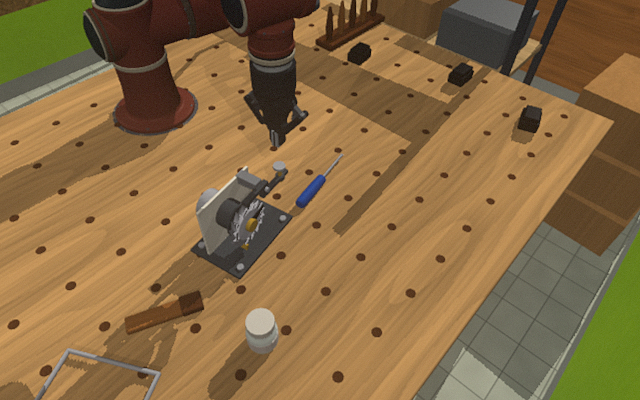

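The scene view shows the closed fingers above the stud and the wheel at (245,225) unobstructed.

play_rows --pt "0.1 1.5 0.2" --pt "0 1.5 0" --pt "0 1.3 0" --pt "0 0 0" --pt "0 0 0" --pt "0 0 0" --yaw '[0,0,0,0,0,0]' --grip '[1,1,1,1,1,1]'

```text
time: 5.75
tool_pos: [0.5295, -0.0258, 0.1696]
tool_rot: [-0.452, 0.452, 0.544, -0.543]
contact_force: [0.5, -0.9, 0.8]
gripper_width: -0.004
```

play_rows --pt "0 0.2 0" --pt "0 0.2 0" --pt "0 0.2 0" --pt "0 0 0" --yaw '[0,0,0,0]' --grip '[1,1,1,1]'

```text
time: 6.15
tool_pos: [0.5289, -0.0257, 0.163]
tool_rot: [0.452, -0.452, -0.543, 0.544]
contact_force: [0.3, 0.3, -0.8]
gripper_width: 0.0
```

play_rows --pt "0 0.1 0" --pt "0 0.1 0" --pt "0 0 0" --yaw '[0,0,0]' --grip '[1,1,1]'

```text
time: 6.45
tool_pos: [0.529, -0.0257, 0.1611]
tool_rot: [0.452, -0.452, -0.543, 0.544]
contact_force: [0.1, 0.6, 0.6]
gripper_width: 0.0
```

play_rows --pt "0 0.1 0" --pt "0 0 0" --yaw '[0,0]' --grip '[1,1]'

```text
time: 6.65
tool_pos: [0.529, -0.0257, 0.1602]
tool_rot: [0.452, -0.452, -0.543, 0.544]
contact_force: [0.1, -0.9, 0.1]
gripper_width: 0.002
```

play_rows --pt "0 0.1 0" --pt "0 0 0" --yaw '[0,0]' --grip '[1,1]'

```text
time: 6.85
tool_pos: [0.529, -0.0257, 0.1591]
tool_rot: [0.452, -0.452, -0.543, 0.544]
contact_force: [-0.9, 0.3, -0.7]
gripper_width: 0.003
```

play_rows --pt "0 0.1 0" --pt "0 0 0" --yaw '[0,0]' --grip '[1,1]'

```text
time: 7.05
tool_pos: [0.5292, -0.0257, 0.1589]
tool_rot: [-0.452, 0.452, 0.544, -0.543]
contact_force: [-2.3, 1.2, 2.9]
gripper_width: -0.001
```

play_rows --pt "0 0.1 0" --pt "0 0 0" --yaw '[0,0]' --grip '[1,1]'

```text
time: 7.25
tool_pos: [0.5293, -0.0256, 0.1587]
tool_rot: [-0.452, 0.452, 0.544, -0.543]
contact_force: [-3.6, 0.6, 8.2]
gripper_width: -0.003
```

play_rows --pt "0 0.1 0" --pt "0 0 0" --yaw '[0,0]' --grip '[1,1]'

```text
time: 7.45
tool_pos: [0.5293, -0.0256, 0.1583]
tool_rot: [-0.452, 0.452, 0.544, -0.543]
contact_force: [-5.3, 1.0, 10.1]
gripper_width: 0.001
```

play_rows --pt "0 0.1 0.05" --pt "0 0 0" --yaw '[0,0]' --grip '[1,1]'

```text
time: 7.65
tool_pos: [0.5293, -0.0255, 0.158]
tool_rot: [-0.452, 0.453, 0.544, -0.543]
contact_force: [-5.4, 2.1, 12.5]
gripper_width: 0.002
```

play_rows --pt "0 0.1 0.05" --pt "0 0 0" --yaw '[0,0]' --grip '[1,1]'

```text
time: 7.85
tool_pos: [0.5292, -0.0254, 0.1575]
tool_rot: [-0.452, 0.453, 0.544, -0.543]
contact_force: [-4.9, 3.7, 13.0]
gripper_width: -0.003
```

play_rows --pt "0.05 0.05 0.1" --pt "0 0 0" --yaw '[0,0]' --grip '[1,1]'

```text
time: 8.05
tool_pos: [0.5291, -0.0254, 0.1574]
tool_rot: [-0.451, 0.454, 0.545, -0.542]
contact_force: [-1.8, 1.9, 13.9]
gripper_width: -0.001
```

play_rows --pt "0 0.05 0" --pt "0 0 0" --yaw '[0,0]' --grip '[1,1]'

```text
time: 8.25
tool_pos: [0.5291, -0.0253, 0.1572]
tool_rot: [-0.451, 0.454, 0.545, -0.542]
contact_force: [-2.9, 3.4, 14.6]
gripper_width: -0.002
```

Run:
```python
from h import *
from plant import cams
np.set_printoptions(precision=3,suppress=True)
f=cams.grab_frame('scene');im=f['image'][:,:,::-1].copy();cv2.imwrite('pics/s2.png',im)
cv2.imwrite('pics/s2z.png',cv2.resize(im[130:270,190:330],None,fx=4,fy=4,interpolation=cv2.INTER_CUBIC))
s,p,R=tool();print(s['time'],p,s['contact_force'],s['ft_torque'],R)
f=cams.grab_frame('wrist');cv2.imwrite('pics/w3.png',f['image'][:,:,::-1])
```

```text
8.3 [ 0.529 -0.025  0.157] [-3.888  2.856 13.875] [0.426 0.535 0.04 ] [[-0.182  0.005 -0.983]
 [ 0.983  0.    -0.182]
 [-0.001 -1.    -0.005]]
```

View pics/s2z.png

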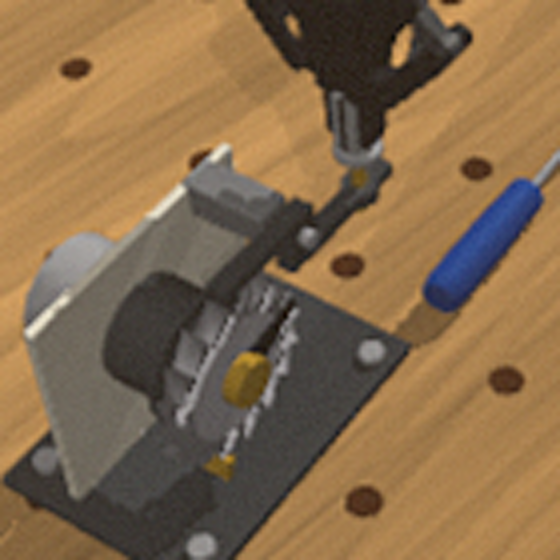

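View pics/w3.png

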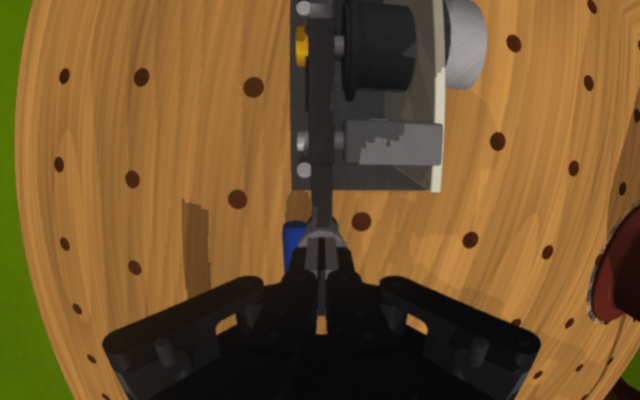

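play_rows --pt "0.1 0.05 0.05" --pt "0 0 0" --yaw '[0,0]' --grip '[1,1]'

```text
time: 8.55
tool_pos: [0.529, -0.0252, 0.1569]
tool_rot: [-0.45, 0.455, 0.545, -0.542]
contact_force: [-1.5, 0.4, 12.8]
gripper_width: 0.005
```

play_rows --pt "0.05 0.05 0.05" --pt "0 0 0" --yaw '[0,0]' --grip '[1,1]'

```text
time: 8.75
tool_pos: [0.5289, -0.0251, 0.1567]
tool_rot: [-0.449, 0.455, 0.545, -0.542]
contact_force: [-0.1, -0.8, 13.6]
gripper_width: -0.001
```

play_rows --pt "0.02 0.05 0.03" --pt "0 0 0" --yaw '[0,0]' --grip '[1,1]'

```text
time: 8.95
tool_pos: [0.5288, -0.025, 0.1565]
tool_rot: [-0.449, 0.455, 0.545, -0.542]
contact_force: [0.1, -0.7, 13.2]
gripper_width: -0.0
```

play_rows --pt "0.02 0.05 0.03" --pt "0 0 0" --yaw '[0,0]' --grip '[1,1]'

```text
time: 9.15
tool_pos: [0.5288, -0.0249, 0.1562]
tool_rot: [-0.449, 0.456, 0.545, -0.542]
contact_force: [0.6, -0.7, 12.6]
gripper_width: 0.001
```

play_rows --pt "0.02 0.1 0.05" --pt "0 0 0" --yaw '[0,0]' --grip '[1,1]'

```text
time: 9.35
tool_pos: [0.5287, -0.0247, 0.1554]
tool_rot: [-0.449, 0.456, 0.545, -0.542]
contact_force: [2.5, 0.3, 12.4]
gripper_width: 0.001
```

play_rows --pt "0.02 0.05 0.03" --pt "0 0 0" --yaw '[0,0]' --grip '[1,1]'

```text
time: 9.55
tool_pos: [0.5286, -0.0247, 0.1553]
tool_rot: [-0.448, 0.456, 0.546, -0.542]
contact_force: [1.4, -0.2, 13.8]
gripper_width: 0.002
```

Run:
```python
from h import *
np.set_printoptions(precision=4,suppress=True)
s,p,R=tool();print(s['time'],p,s['contact_force'],s['ft_torque'],R[:,1], p+R[:,1]*.011)
```

```text
9.55 [ 0.5286 -0.0247  0.1553] [ 1.4418 -0.1779 13.7911] [-0.205  -0.3338  0.0373] [ 0.012  -0.0026 -0.9999] [ 0.5288 -0.0247  0.1443]
```

play_rows --pt "0.02 0.1 0" --pt "0 0 0" --yaw '[0,0]' --grip '[1,1]'

```text
time: 9.75
tool_pos: [0.5281, -0.0241, 0.1526]
tool_rot: [-0.449, 0.456, 0.546, -0.541]
contact_force: [5.8, -0.5, 6.9]
gripper_width: -0.001
```

play_rows --pt "0.02 0.05 0" --pt "0 0 0" --yaw '[0,0]' --grip '[1,1]'

```text
time: 9.95
tool_pos: [0.5282, -0.024, 0.1521]
tool_rot: [-0.449, 0.456, 0.546, -0.541]
contact_force: [4.9, -0.3, 7.0]
gripper_width: -0.001
```

play_rows --pt "0.03 0.1 -0.1" --pt "0 0.05 -0.05" --yaw '[0,0]' --grip '[1,1]'

```text
time: 10.15
tool_pos: [0.5285, -0.0236, 0.1502]
tool_rot: [-0.45, 0.455, 0.545, -0.542]
contact_force: [0.3, -0.5, 9.2]
gripper_width: -0.001
```

```bash
cat > look.py <<'E'
import sys
from h import *
from plant import cams
n=sys.argv[1];s,p,R=tool()
im=cams.grab_frame('scene')['image'][:,:,::-1].copy();cv2.imwrite(f'pics/{n}.png',im)
z=cv2.resize(im[190:250,215:275],None,fx=10,fy=10,interpolation=cv2.INTER_CUBIC)
for a in np.arange(0.35,-2.6,-.3927/2):   # pointer-tip places, blue=tab(-1.81)
    q=((proj('scene',W(.015,.047*np.cos(a),.085+.047*np.sin(a)))-[215,190]+.5)*10-.5).astype(int);cv2.circle(z,tuple(q.tolist()),2,(0,255,0),-1)
q=((proj('scene',W(.015,.047*np.cos(-1.81),.085+.047*np.sin(-1.81)))-[215,190]+.5)*10-.5).astype(int);cv2.circle(z,tuple(q.tolist()),3,(255,0,0),-1)
cv2.imwrite(f'pics/{n}z.png',z);print(s['time'],np.round(p,4),np.round(s['contact_force'],1))
E
python3 look.py r1
```

```text
10.15 [ 0.5285 -0.0236  0.1502] [ 0.3 -0.5  9.2]
```

View pics/r1z.png

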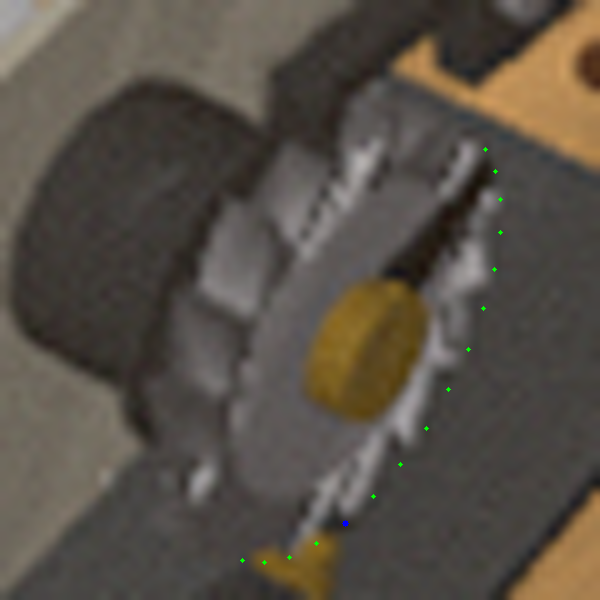

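Pawl is off at 8.8 mm with 9 N. The pointer tip is near (485,165) and has just started moving.

play_rows --pt "0 0 0" --pt "0 0 0" --pt "0 0 0" --pt "0 0 0" --pt "0 0 0" --pt "0 0 0" --pt "0 0 0" --pt "0 0 0" --pt "0 0 0" --pt "0 0 0" --pt "0 0 0" --pt "0 0 0" --yaw '[0,0,0,0,0,0,0,0,0,0,0,0]' --grip '[1,1,1,1,1,1,1,1,1,1,1,1]'

```text
time: 11.4
tool_pos: [0.5284, -0.0236, 0.1503]
tool_rot: [-0.45, 0.455, 0.545, -0.542]
contact_force: [1.6, -0.1, 9.9]
gripper_width: 0.0
```

```bash
python3 look.py r2
```

```text
11.4 [ 0.5284 -0.0236  0.1503] [ 1.6 -0.1  9.9]
```

View pics/r2z.png

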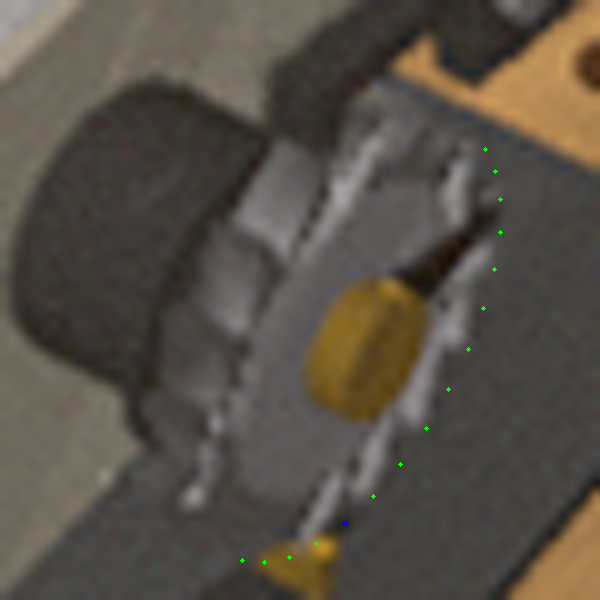

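The pointer tip is near (490,215), about 0.42 rad run back at roughly 0.25 rad/s.

play_rows --pt "0 0 0" --pt "0 0 0" --pt "0 0 0" --pt "0 0 0" --pt "0 0 0" --pt "0 0 0" --pt "0 0 0" --pt "0 0 0" --pt "0 0 0" --pt "0 0 0" --pt "0 0 0" --pt "0 0 0" --yaw '[0,0,0,0,0,0,0,0,0,0,0,0]' --grip '[1,1,1,1,1,1,1,1,1,1,1,1]'

```text
time: 12.65
tool_pos: [0.5284, -0.0236, 0.1502]
tool_rot: [-0.45, 0.455, 0.545, -0.542]
contact_force: [1.1, -0.6, 9.6]
gripper_width: 0.001
```

play_rows --pt "0 0 0" --pt "0 0 0" --pt "0 0 0" --pt "0 0 0" --pt "0 0 0" --pt "0 0 0" --pt "0 0 0" --pt "0 0 0" --pt "0 0 0" --pt "0 0 0" --pt "0 0 0" --pt "0 0 0" --yaw '[0,0,0,0,0,0,0,0,0,0,0,0]' --grip '[1,1,1,1,1,1,1,1,1,1,1,1]'

```text
time: 13.85
tool_pos: [0.5284, -0.0236, 0.1503]
tool_rot: [-0.45, 0.455, 0.545, -0.542]
contact_force: [1.6, -0.4, 9.5]
gripper_width: -0.0
```

```bash
python3 look.py r3
```

```text
13.85 [ 0.5284 -0.0236  0.1503] [ 1.6 -0.4  9.5]
```

View pics/r3z.png

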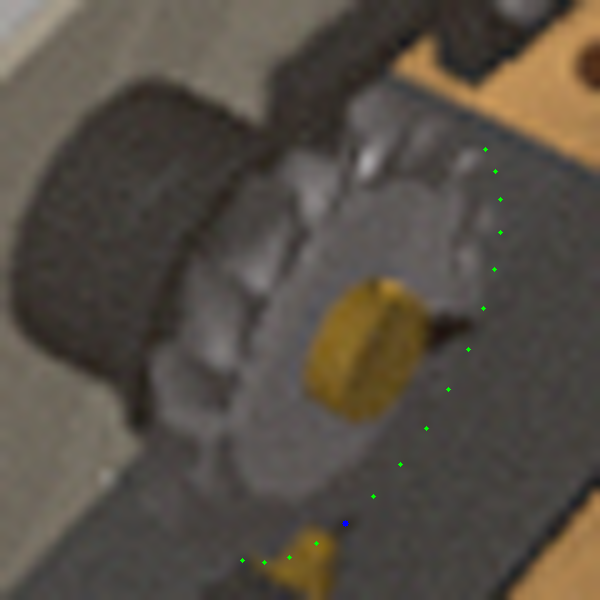

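Tip near (472,322): about 1.06 rad.

play_rows --pt "0 0 0" --pt "0 0 0" --pt "0 0 0" --pt "0 0 0" --pt "0 0 0" --pt "0 0 0" --pt "0 0 0" --pt "0 0 0" --pt "0 0 0" --pt "0 0 0" --pt "0 0 0" --pt "0 0 0" --yaw '[0,0,0,0,0,0,0,0,0,0,0,0]' --grip '[1,1,1,1,1,1,1,1,1,1,1,1]'

```text
time: 15.1
tool_pos: [0.5284, -0.0236, 0.1503]
tool_rot: [-0.45, 0.455, 0.545, -0.542]
contact_force: [1.1, -1.2, 9.8]
gripper_width: 0.001
```

play_rows --pt "0 0 0" --pt "0 0 0" --pt "0 0 0" --pt "0 0 0" --pt "0 0 0" --pt "0 0 0" --pt "0 0 0" --pt "0 0 0" --pt "0 0 0" --pt "0 0 0" --pt "0 0 0" --pt "0 0 0" --yaw '[0,0,0,0,0,0,0,0,0,0,0,0]' --grip '[1,1,1,1,1,1,1,1,1,1,1,1]'

```text
time: 16.3
tool_pos: [0.5284, -0.0236, 0.1503]
tool_rot: [-0.45, 0.455, 0.545, -0.542]
contact_force: [0.7, -1.4, 9.7]
gripper_width: -0.001
```

```bash
python3 look.py r4
```

```text
16.3 [ 0.5284 -0.0236  0.1503] [ 0.7 -1.4  9.7]
```

View pics/r4z.png

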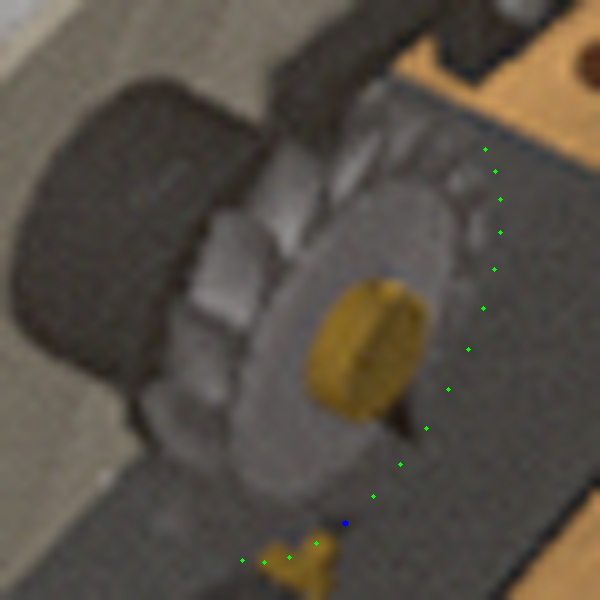

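Tip near (413,440): about 1.65 rad at 0.24 rad/s.

play_rows --pt "0 0 0" --pt "0 0 0" --pt "0 0 0" --pt "0 0 0" --pt "0 0 0" --pt "0 0 0" --pt "0 0 0" --pt "0 0 0" --pt "0 0 0" --pt "0 0 0" --pt "0 0 0" --pt "0 0 0" --yaw '[0,0,0,0,0,0,0,0,0,0,0,0]' --grip '[1,1,1,1,1,1,1,1,1,1,1,1]'

```text
time: 17.55
tool_pos: [0.5284, -0.0236, 0.1503]
tool_rot: [-0.45, 0.455, 0.545, -0.542]
contact_force: [1.5, 0.2, 8.9]
gripper_width: -0.001
```

```bash
python3 look.py r5
python3 - <<'E'
import cv2
cv2.imwrite('pics/r5zz.png',cv2.resize(cv2.imread('pics/r5.png')[222:252,230:265],None,fx=16,fy=16,interpolation=cv2.INTER_CUBIC))
E
```

```text
17.55 [ 0.5284 -0.0236  0.1503] [1.5 0.2 8.9]
```

View pics/r5z.png

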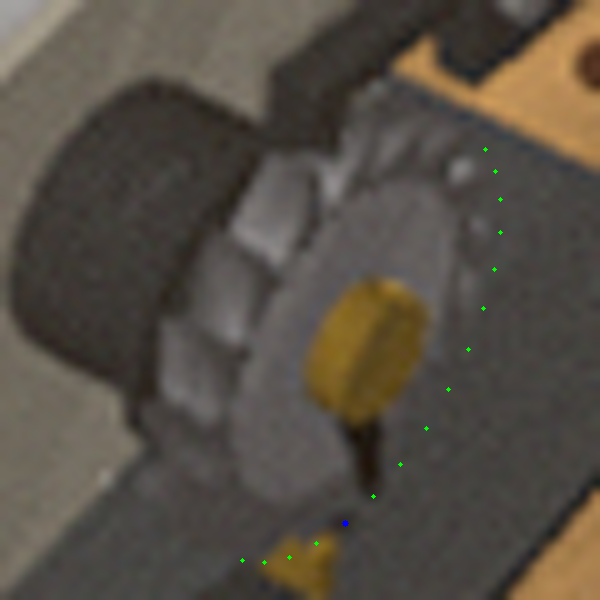

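View pics/r5zz.png

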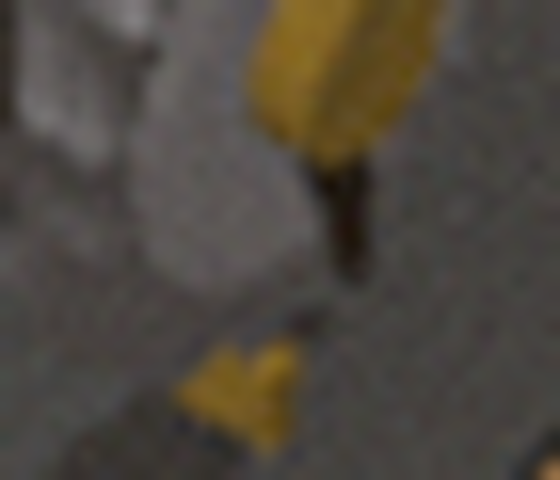

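Tip near (368,492): about 1.98 rad, or 5.04 teeth. I'll hold 0.7 s more and lift quickly at about 5.5 teeth.

play_rows --pt "0 0 0" --pt "0 0 0" --pt "0 0 0" --pt "0 0 0" --pt "0 0 0" --pt "0 0 0" --pt "0 0 0" --pt "0 -3 0" --pt "0 -3 0" --pt "0 -2 0" --pt "0 0 0" --pt "0 0 0" --yaw '[0,0,0,0,0,0,0,0,0,0,0,0]' --grip '[1,1,1,1,1,1,1,1,1,1,1,1]'

```text
time: 18.8
tool_pos: [0.5255, -0.0228, 0.2262]
tool_rot: [0.452, -0.452, -0.544, 0.544]
contact_force: [-0.1, 0.7, 0.5]
gripper_width: -0.002
```

play_rows --pt "0 0 0" --pt "0 0 0" --pt "0 0 0" --pt "0 0 0" --pt "0 0 0" --pt "0 0 0" --pt "0 0 0" --pt "0 0 0" --pt "0 0 0" --pt "0 0 0" --yaw '[0,0,0,0,0,0,0,0,0,0]' --grip '[1,1,1,1,1,1,1,1,1,1]'

```text
time: 19.8
tool_pos: [0.5256, -0.0228, 0.2268]
tool_rot: [-0.452, 0.452, 0.544, -0.544]
contact_force: [-0.3, 0.0, 0.6]
gripper_width: -0.0
```

```bash
python3 look.py r6
```

```text
19.8 [ 0.5256 -0.0228  0.2268] [-0.3  0.   0.6]
```

View pics/r6z.png

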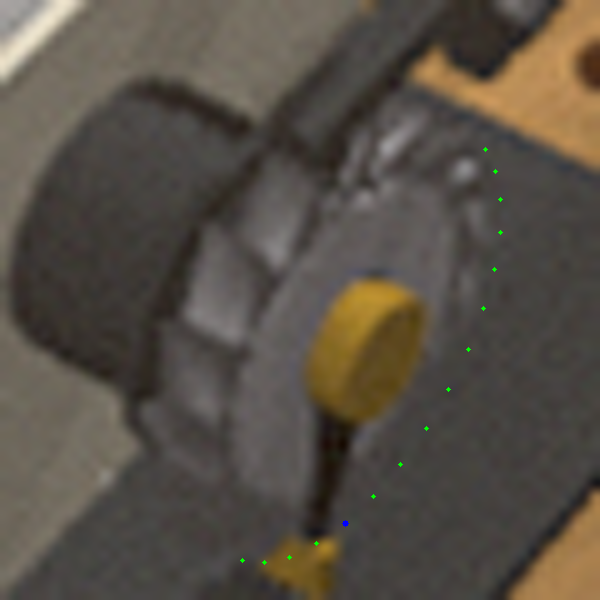

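The tip is near (317,540), on the six-teeth dot, and the pawl is seated. I'll check this from the earlier wrist viewpoint.

```bash
python3 -c "
from h import *
print(delta([.7014,-.051,.0986]))"
```

```text
[ -5.96719986  12.82342371 -16.77332272]
```

play_rows --pt "-0.75 0 -2.1" --pt "-0.75 0 -2.1" --pt "-0.75 0 -2.1" --pt "-0.75 0 -2.1" --pt "-0.75 0 -2.1" --pt "-0.75 0 -2.1" --pt "-0.75 0 -2.1" --pt "-0.75 0 -2.1" --pt "0 4 0" --pt "0 4 0" --pt "0 4 0" --pt "0 0.8 0" --yaw '[0,0,0,0,0,0,0,0,0,0,0,0]' --grip '[1,1,1,1,1,1,1,1,1,1,1,1]'

```text
time: 21.05
tool_pos: [0.6977, -0.0506, 0.0917]
tool_rot: [0.456, -0.449, -0.542, 0.545]
contact_force: [-0.9, 0.5, -0.8]
gripper_width: -0.002
```

play_rows --pt "0 0 0" --pt "0 0 0" --pt "0 0 0" --pt "0 0 0" --yaw '[0,0,0,0]' --grip '[1,1,1,1]'

```text
time: 21.45
tool_pos: [0.7033, -0.0516, 0.1019]
tool_rot: [-0.451, 0.454, 0.544, -0.543]
contact_force: [0.8, 0.5, 0.9]
gripper_width: -0.004
```

Run:
```python
from h import *
from plant import cams
np.set_printoptions(precision=4,suppress=True)
s,p,R=tool();im=cams.grab_frame('wrist')['image'][:,:,::-1].copy();print(s['time'],p,s['contact_force']);np.savez('w4.npz',p=p,R=R)
cv2.imwrite('pics/w4z.png',cv2.resize(im[80:230,500:640],None,fx=4,fy=4,interpolation=cv2.INTER_CUBIC))
cv2.imwrite('pics/top4.png',cams.grab_frame('top')['image'][:,:,::-1])
```

```text
21.45 [ 0.7033 -0.0516  0.1019] [0.7882 0.4628 0.8752]
```

View pics/w4z.png

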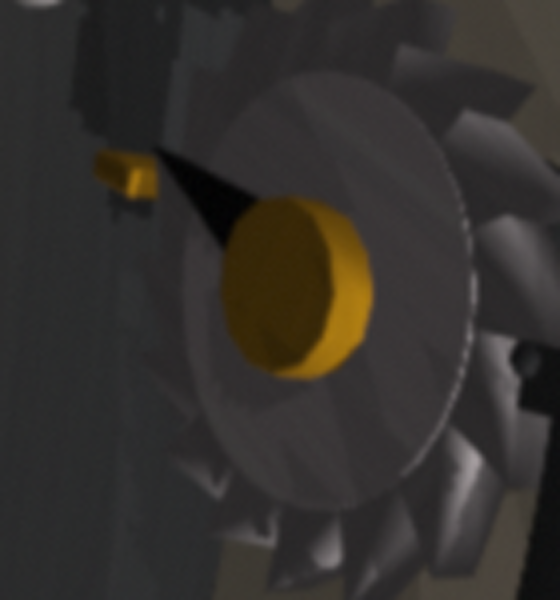

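View pics/top4.png

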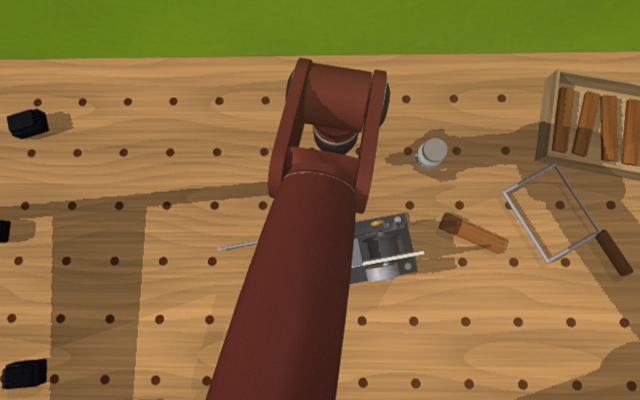

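Run:
```python
from h import *
d=np.load('w4.npz');p,R=d['p'],d['R']
f=lambda x,y:np.array([500+(x+.5)/4-.5,80+(y+.5)/4-.5])
for n,q,xs in (('ptr',(158,148),(.012,.014,.016)),('tab',(113,173),(.006,.009,.012,.014))):
  for x in xs:
    y,z=wclamp(f(*q),x,p,R);print(n,x,'r %.4f ang %.3f'%(np.hypot(y,z),np.arctan2(z,y)))
from plant import readout;print(readout.state()['joint_vel'])
```

```text
ptr 0.012 r 0.0499 ang -1.987
ptr 0.014 r 0.0477 ang -2.004
ptr 0.016 r 0.0454 ang -2.024
tab 0.006 r 0.0695 ang -1.788
tab 0.009 r 0.0657 ang -1.799
tab 0.012 r 0.0618 ang -1.811
tab 0.014 r 0.0593 ang -1.821
[-5.92264717e-04  7.94993728e-03  1.12723283e-02 -8.33162266e-05
  7.41489276e-04 -1.13201245e-03]
```

The pointer is about 0.2 rad past the tab, roughly 9 mm. The arm is free in the air, so I'm handing the job in.

```bash
python3 -c "
from plant import workorder;print(workorder.job_done())"
```

```text
the job is handed in; nothing more can be done
None
```

I pressed the stud down with the shut fingertips, let the drum creep back, and lifted off quickly as the pointer reached the tab. The pawl caught the sixth tooth, and I handed the job in at about 21.5 s of the 64 s allowed.

- **Pressing:** The fingers met the stud with the TCP at about z = 0.159. The nose slipped off at about 5 mm, and I then held the stud about 8.8 mm down at roughly 9.5 N. The highest force read was about 15 N, but readings came only at the end of each move call, so a short peak between them would not show.
- **Running back:** The drum ran at about 0.25 rad/s for nearly 9 s.
- **End position:** After release, the wrist camera put the pointer at -2.00 rad and the tab at -1.81 rad around the axle. That is 0.19 rad, about 9 mm, past the tab, and the scene camera gave the same six-tooth position. The pawl looked seated.
- **Drum at rest:** I did not measure the drum's speed. The wrist view, taken 1.65 s after the scene picture, gave the same pointer angle.
- **Robot clear:** The arm was in free air at hand-in, with a contact-force reading of about 1 N, which is sensor noise.
- **Things lying around:** In the last top view the jar and sheath were where they started. The arm hid most of the screwdriver, but its tip had not moved.

No check failed. The force on the stud did rise earlier in its travel than described, with about 13 N by 1.5 mm. I put that down to sideways friction on the head and shifted the fingers to relieve it.

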